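# Re-angle a swivelling circuit-board fixture

## Robot

A 6-joint arm with a two-finger parallel gripper is mounted at the origin on the work surface. World frame = base frame: x ahead of the robot, y to its left, z up, the work surface at z = 0. Lengths are in m, angles in rad, forces in N, time in s.
With the tool pointing down it reaches from about 0.3 to 0.775 m from the base axis. Payload 14.6 kg.
Tool frame: the origin (TCP) lies midway between the tips of the shut fingers; the grasp point (between the pads) lies grip_depth behind it (grip_depth is the distance from the TCP to the grasp point, in m); z points along the fingers, y is the line along which they close (so a half turn about z gives the same grasp; the last joint's range is limited). The gripper opens to 85 mm and grips with 20 to 120 N. Pads are 22 mm wide; open, the fingers measure 114 mm over their backs; the gripper's body (76 mm by 85 mm) begins 54 mm behind the grasp point. The pads swing forward as they close: fully open they stand 13 mm farther back than shut.
Start: joints at [-1.312, 0.3, 1.521, -0, 1.321, -0.067], TCP at [0.176, -0.521, 0.231] pointing down, gripper open.
Joint ranges: [-3.03, 3.03], [-0.79, 2.21], [0.23, 2.52], [-1.04, 4.18], [0, 3.07], [-2.55, 2.55]. Speed limits (rad/s): [2.22, 2.22, 2.57, 3.14, 3.14, 3.14].

## Interface

Orientations are given as [roll, pitch, yaw] about the fixed x, y, z axes, in that order (R = Rz(yaw) Ry(pitch) Rx(roll)).
In Python, from plant import * gives the robot as it stands. The module is installed in compiled form; this text tells all that it offers.
- The arm moves only by the shell command python3 -m creep 'ROWS' [FORCE]. ROWS is a JSON list of rows, 1 to 20 of them, each an object with the fields finger_gap (the finger opening in m), trans (a list: dx, dy, dz in shares of 1000 mm (1.0 is 1000 mm)), yaw (a turn about the tool's z in a scale on which 1.0 is pi/2 rad); a field left out counts as zero (the opening has to be given); each row is the pose to reach, as a shift and turn from the pose commanded when the command began, along the tool's axes at that moment; what a row does not reach only later rows make up. A row lasts 1/10 s, in which the tool goes at most 0.05 m and 0.15 rad, less where a joint would pass 70% of its speed; a pose out of reach is approached as far as the arm can. The fingers move at their own pace and stop on an object; FORCE is the grip in N (left out, the last holds). Time passes only in rows, so rows that do not move let the fingers close. It prints the time, the measured TCP pose, the force, the opening and the grip force at its end. Input that does not fit is refused with a message, and nothing moves.
- get_obs(): the state, without advancing time (a new reading comes with each control period).
- get_image(name): name is "scene" or "top" or "wrist"; returns a dict with "color" (384x512x3 uint8, red, green, blue), "range_z" (384x512 float32, m along the optical axis (not along the pixel's ray), 0 where there is no reading), "mtx" (3x3 intrinsics, pixels), "cam_to_world" (4x4, takes a point from camera to world coordinates). Camera axes: x right, y down, z forward; pixel columns grow to the right and rows downward; lengths in m; the calibration is good to about 2 mm. A picture is of the moment at which its call begins.
- job_done(): hands the job in; it is judged then, once.
The state is a dict: "t": time; "qpos": joint angles; "dq": joint speeds; "effort": joint torques, N m; "position": TCP position; "eef_rot": TCP orientation; "contact_force": force on the tool from outside, world axes, zero at the start; "wrist_torque": the same for the moment, N m; "grip_width": finger opening in m; "finger_force": force on a finger pad.
Only numpy, scipy, OpenCV 4.12 (cv2) and the standard library are available. Lean on these libraries where they do the work, as an engineer would, in place of code of your own. Each camera call takes 0.05 s, during which the arm holds its last target. There are 200 camera calls.

## Task

Loosen the black wing knob in the middle of the board fixture until the fixture swings freely, swing the fixture round (it has a white handle for this) until its red pointer lines up with the yellow marker on the scale, then tighten the knob again until it is firm, without overtightening it. Leave the parts bin, the bottle and the screwdriver where they are.

Things in the scene. Friction and masses are not known exactly. Their poses are not given: they have to be found in the camera images.
- stand: Fixed base: aluminium disc 340 mm across, 12 mm thick, on the table, with black ticks every 10 degrees (long ones every 30) on the half away from the robot. Origin on the swivel axis at table height, z up; x points to the middle tick. It never moves, but its place and yaw (up to 0.35 rad) differ from run to run.
- frame: Swivelling aluminium frame 230 (x) by 130 mm (y), top 55 mm above the table, with green boards; grey hub 80 mm across, top at 60 mm. Origin on the swivel axis at table height; x points to its red pointer, so its yaw is its angle: at most 1.2 rad either way from the stand's x. Loose, it turns with 0.15 Nm (1 to 2 N at the handle) and stays where left; clamped, it will not turn.
- handle (a point): Middle of the top bar of the white U handle, on the frame's end away from the pointer, 105 mm from the swivel axis, 88 mm above the table. The bar is 12 mm thick, runs along the frame's y, legs 64 mm apart, 27 mm clear below it; 40 mm free on both sides. Axes as the frame's.
- pointer (a point): Tip of the red pointer, 148 mm from the swivel axis, 36 mm above the table, on the frame's +x end.
- marker: Yellow marker clip, 8 mm wide, 18 mm long, up to 30 mm above the table, fixed on the rim of the scale 152 to 170 mm out. Its origin is on the swivel axis at table height (not at the clip); x points from there to the middle of the clip. The frame's yaw must become equal to this yaw. The frame passes above it.
- mark (a point): Inner top edge of the yellow clip, in its middle: 152 mm from the swivel axis, 30 mm above the table.
- knob_grip (a point): Grip point of the black wing knob, on the swivel axis, 85 mm above the table. The wing is a bar 120 mm long (x), 14 mm thick (y), 26 mm high (72 to 98 mm above the table), free on all sides. The knob sits on the stand and does not turn with the frame. Clockwise from above tightens. It turns best by pushing near a wing end.
- parts_bin: Black open bin 130 x 90 mm, 55 mm high, loose, origin under its middle. Bystander.
- flux_bottle: White bottle with a red cap, 44 mm across, 110 mm high, loose, origin under its middle. Bystander.
- screwdriver: Yellow-handled screwdriver, 170 mm long, lying loose on the table. Bystander.
- knob: Wing knob; origin on the swivel axis 60 mm above the table. It starts clamped; 1.2 rad anticlockwise surely frees the frame (stop at 1.5). It drags with 0.4 Nm always; once it bites, about 0.3 Nm more per rad. Firm from 0.56 Nm, best 0.6, overtight above 0.78 (felt at rest, 0.1 less). The clamp is worn: at the new angle it gets firm 0 to 1.6 rad further clockwise than at the start: feel for it.

How it is judged:
By the outcome, as a careful person would: the job done as asked, in the order asked, and still so for the second after the job is handed in, with the robot touching nothing.
It also fails if it takes over 72 s, if anything falls off the work surface, if the arm or the gripper's body presses on something with over 40 N, if the wrist force passes 120 N, or if a joint passes its speed limit or range.

## Working session

There is one attempt and no reset: what is moved stays moved. The work goes in short steps, Python scripts to look and compute and a shell command to move; the robot and the scene stay as the last step left them, time stands still between calls to the robot, and variables do not carry over. Pictures are saved under pics/ and viewed, at most 11 in all, crops included, and the job is handed in when it is done.

```bash
mkdir -p pics; ls; python3 - <<'E'
from plant import *
import cv2,numpy as np
ims=[get_image(n) for n in("top","scene")]
for n,i in zip(("top","scene"),ims):
    np.savez(f"{n}0.npz",**i); print(n,i["mtx"].tolist(),np.round(i["cam_to_world"],3).tolist())
cv2.imwrite("pics/a.png",np.vstack([cv2.resize(i["color"][:,:,::-1],(400,300)) for i in ims]))
cv2.imwrite("pics/top.png",ims[0]["color"][:,:,::-1])
o=get_obs();print({k:np.round(v,3) for k,v in o.items()})
E
```

```text
pics
top [[419.248461115613, 0.0, 255.89690441689302], [0.0, 419.248461115613, 197.4064049749288], [0.0, 0.0, 1.0]] [[-0.007, -0.996, 0.094, 0.46], [-1.0, 0.007, 0.009, -0.004], [-0.01, -0.094, -0.996, 1.323], [0.0, 0.0, 0.0, 1.0]]
scene [[484.9926161872196, 0.0, 251.14897650787861], [0.0, 484.9926161872196, 186.94805248064395], [0.0, 0.0, 1.0]] [[-0.181, 0.628, -0.757, 1.796], [0.983, 0.112, -0.142, 0.219], [-0.004, -0.77, -0.638, 1.114], [0.0, 0.0, 0.0, 1.0]]
{'t': np.float64(0.1), 'qpos': array([-1.312,  0.3  ,  1.521,  0.   ,  1.321, -0.067]), 'dq': array([ 0.001, -0.001, -0.001, -0.   , -0.001,  0.002]), 'effort': array([ 1.0000e-03, -5.4438e+01, -3.6237e+01, -0.0000e+00,  3.0000e-03,
       -0.0000e+00]), 'position': array([ 0.176, -0.521,  0.231]), 'eef_rot': array([-3.141, -0.   ,  0.326]), 'contact_force': array([-0.536,  0.395, -0.137]), 'wrist_torque': array([ 0.006, -0.024,  0.009]), 'finger_force': np.float64(0.0), 'grip_width': np.float64(0.086)}
```

View pics/top.png

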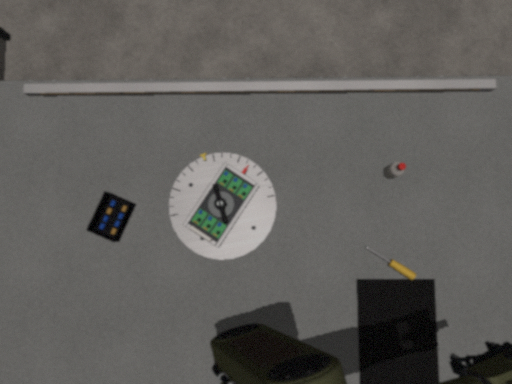

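View pics/a.png

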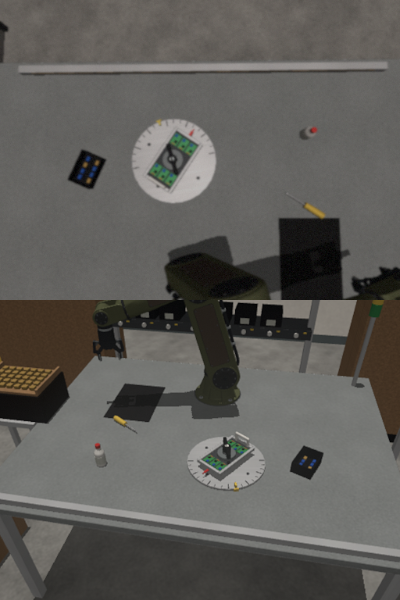

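The top view shows the disc centred near (222,206), the red pointer at (246,169), the yellow clip at (203,155), and the wing running from about (217,190) to (225,217). The white handle is at about (203,238). I'll measure these now.

```bash
cat > h.py <<'E'
import numpy as np,cv2
def ray(im,uv,z):
    T=im["cam_to_world"];d=T[:3,:3]@np.linalg.solve(im["mtx"],[uv[0],uv[1],1.]);o=T[:3,3]
    return (o+d*(z-o[2])/d[2])[:2]
def cen(m):
    n,l,s,c=cv2.connectedComponentsWithStats(m.astype(np.uint8))
    k=1+np.argmax(s[1:,4]);return c[k],s[k,4]
def masks(im):
    h=cv2.cvtColor(im["color"],cv2.COLOR_RGB2HSV);H,S,V=[h[...,i].astype(int) for i in range(3)]
    return H,S,V
E
python3 - <<'E'
from h import *
im=dict(np.load("top0.npz"));H,S,V=masks(im)
w=np.zeros(H.shape,bool);w[140:270,155:290]=1
disc=(V>135)&(S<60)&w
c=max(cv2.findContours(disc.astype(np.uint8),0,1)[0],key=cv2.contourArea)
hull=cv2.convexHull(c)[:,0]
P=np.array([ray(im,p,0.012) for p in hull]);
(cx,cy),r=cv2.minEnclosingCircle((P*1000).astype(np.float32));print("disc",cx,cy,r)
A=np.c_[2*P,np.ones(len(P))];s=np.linalg.lstsq(A,(P**2).sum(1),rcond=None)[0];C=s[:2];print(C,np.sqrt(s[2]+C@C))
for n,m,z in(("red",((H<8)|(H>172))&(S>110)&w,.036),("yel",(H>15)&(H<32)&(S>110)&w,.03)):
    k,a=cen(m);p=ray(im,k,z);d=p-C;print(n,k,a,p,np.hypot(*d),np.arctan2(d[1],d[0]))
im2=im["color"][145:265,160:285,::-1];cv2.imwrite("pics/c.png",cv2.resize(im2,None,fx=4.5,fy=4.5,interpolation=cv2.INTER_CUBIC))
print(np.median(V[disc]))
E
```

```text
disc 561.0546264648438 114.2547607421875 169.5225830078125
[0.56070314 0.11444327] 0.1687116271753148
red [244.36363636 170.18181818] 11 [0.667313   0.04354575] 0.1280317141660523 -0.5868606150239841
yel [203.14285714 155.42857143] 14 [0.71603689 0.17274258] 0.16591378351225014 0.35904804922561795
169.0
```

View pics/c.png

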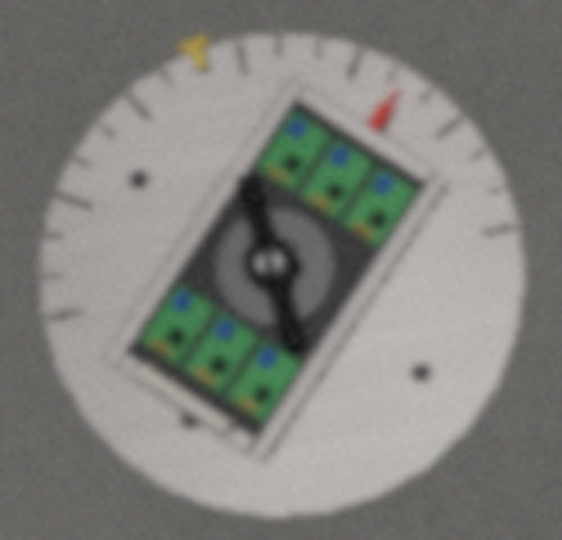

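The crop confirms it: frame yaw is about -0.59, marker yaw about +0.36, and wing yaw about +0.29. I'll move above the fixture for a closer look.

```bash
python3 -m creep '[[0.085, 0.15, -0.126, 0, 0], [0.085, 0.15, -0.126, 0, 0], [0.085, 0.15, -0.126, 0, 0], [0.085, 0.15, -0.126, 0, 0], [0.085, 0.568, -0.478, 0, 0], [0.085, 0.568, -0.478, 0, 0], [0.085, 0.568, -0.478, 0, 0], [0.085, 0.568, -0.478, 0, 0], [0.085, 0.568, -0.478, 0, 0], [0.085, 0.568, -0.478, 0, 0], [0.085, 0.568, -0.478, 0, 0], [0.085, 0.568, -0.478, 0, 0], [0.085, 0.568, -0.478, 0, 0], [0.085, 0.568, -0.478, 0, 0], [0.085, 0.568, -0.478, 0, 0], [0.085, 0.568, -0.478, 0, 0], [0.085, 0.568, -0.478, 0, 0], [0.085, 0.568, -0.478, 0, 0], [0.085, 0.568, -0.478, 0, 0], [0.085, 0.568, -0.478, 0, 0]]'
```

```text
refused: ROWS must be a list of objects, one for each row. Nothing was moved.
```

Wrong form. The message asks for a list of objects, one for each row, so I'll send the same numbers that way.

```bash
python3 -m creep '[{"finger_gap": 0.085, "trans": [0.15, -0.126, 0]}, {"finger_gap": 0.085, "trans": [0.15, -0.126, 0]}, {"finger_gap": 0.085, "trans": [0.15, -0.126, 0]}, {"finger_gap": 0.085, "trans": [0.15, -0.126, 0]}, {"finger_gap": 0.085, "trans": [0.568, -0.478, 0]}, {"finger_gap": 0.085, "trans": [0.568, -0.478, 0]}, {"finger_gap": 0.085, "trans": [0.568, -0.478, 0]}, {"finger_gap": 0.085, "trans": [0.568, -0.478, 0]}, {"finger_gap": 0.085, "trans": [0.568, -0.478, 0]}, {"finger_gap": 0.085, "trans": [0.568, -0.478, 0]}, {"finger_gap": 0.085, "trans": [0.568, -0.478, 0]}, {"finger_gap": 0.085, "trans": [0.568, -0.478, 0]}, {"finger_gap": 0.085, "trans": [0.568, -0.478, 0]}, {"finger_gap": 0.085, "trans": [0.568, -0.478, 0]}, {"finger_gap": 0.085, "trans": [0.568, -0.478, 0]}, {"finger_gap": 0.085, "trans": [0.568, -0.478, 0]}, {"finger_gap": 0.085, "trans": [0.568, -0.478, 0]}, {"finger_gap": 0.085, "trans": [0.568, -0.478, 0]}, {"finger_gap": 0.085, "trans": [0.568, -0.478, 0]}, {"finger_gap": 0.085, "trans": [0.568, -0.478, 0]}]'
python3 - <<'E'
from plant import *
import cv2,numpy as np
try: print("grip_depth",grip_depth)
except Exception as e: print(e)
o=get_obs();print({k:np.round(v,3) for k,v in o.items()})
i=get_image("wrist");np.savez("w1.npz",**i);cv2.imwrite("pics/w1.png",i["color"][:,:,::-1])
print(i["cam_to_world"].round(3))
E
```

```text
t: 2.1
position: [0.561, 0.1127, 0.2317]
eef_rot: [3.141, -0.0, 0.325]
contact_force: [-0.0, 0.3, 0.9]
grip_width: 0.0852
finger_force: 0.0
grip_depth 0.0187
{'t': np.float64(2.1), 'qpos': array([ 0.134,  0.349,  1.455, -0.   ,  1.337,  1.381]), 'dq': array([ 0.005,  0.005, -0.004, -0.001, -0.001,  0.002]), 'effort': array([ 8.5000e-02, -5.7238e+01, -3.6312e+01,  1.0000e-03, -2.0000e-03,
       -7.0000e-03]), 'position': array([0.561, 0.113, 0.232]), 'eef_rot': array([ 3.141, -0.   ,  0.325]), 'contact_force': array([-0.01 ,  0.345,  0.855]), 'wrist_torque': array([-0.005,  0.031,  0.027]), 'finger_force': np.float64(0.0), 'grip_width': np.float64(0.085)}
[[ 0.319 -0.907 -0.275  0.631]
 [-0.948 -0.305 -0.092  0.136]
 [-0.     0.29  -0.957  0.375]
 [ 0.     0.     0.     1.   ]]
```

View pics/w1.png

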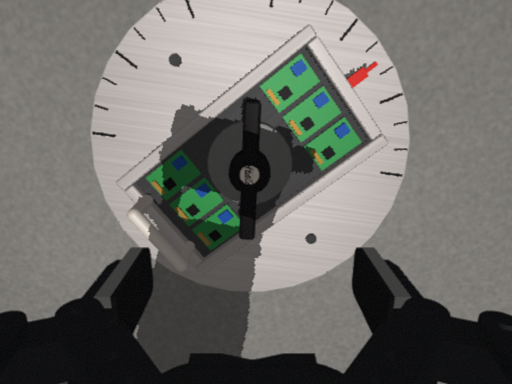

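The wrist view shows the wing from (252,100) to (247,237), its boss at (250,172), and the pointer tip at (376,64). Next I'll take the heights and axes from the depth image.

```bash
cat >> h.py <<'E'
def cloud(im):
    z=im["range_z"];v,u=np.indices(z.shape);p=np.stack([u,v,np.ones_like(u)],-1).astype(float)@np.linalg.inv(im["mtx"]).T*z[...,None]
    P=p@im["cam_to_world"][:3,:3].T+im["cam_to_world"][:3,3];P[z==0]=np.nan;return P
def axis(Q):
    c,(w,h),a=cv2.minAreaRect((Q*1000).astype(np.float32));return c,(w,h),a
def measure(im,C=None):
    P=cloud(im);H,S,V=masks(im);Z=P[...,2]
    if C is None:C=np.array([.561,.1135])
    d=np.hypot(P[...,0]-C[0],P[...,1]-C[1])
    m=(Z>.09)&(Z<.108)&(d<.066);n,l,s,_=cv2.connectedComponentsWithStats(m.astype(np.uint8))
    if n>1:
        Q=P[l==1+np.argmax(s[1:,4])][:,:2];c,wh,a=axis(Q);e=np.linalg.eigh(np.cov(Q.T))[1][:,1];print("wing",c,wh,"yaw",np.arctan2(e[1],e[0])%np.pi)
    r=((H<8)|(H>172))&(S>130)&(V>60)&(d<.19)
    if r.sum()>20:
        u=np.argwhere(r)[:,::-1];q=np.array([ray(im,x,.036) for x in u]);D=q-C;R=np.hypot(*D.T);a=np.arctan2(D[:,1],D[:,0])
        print("red yaw mean",a.mean(),"tip",a[R>np.quantile(R,.85)].mean(),"rmax",R.max(),r.sum())
    y=(H>15)&(H<34)&(S>120)&(V>80)&(d>.14)&(d<.185)
    if y.sum()>20:
        q=np.array([ray(im,x,.03) for x in np.argwhere(y)[:,::-1]]);D=q-C;a=np.arctan2(D[:,1],D[:,0]);print("yellow",a.mean(),np.hypot(*D.T).min(),y.sum())
    f=(Z>.05)&(Z<.058)&(d<.14)
    if f.sum()>500:print("frame",axis(P[f][:,:2]))
    h=(Z>.084)&(Z<.1)&(d>.08)&(d<.13)
    if h.sum()>30:
        Q=P[h][:,:2];print("handle",axis(Q))
    b=P[(Z>.008)&(Z<.017)&(d<.2)&(d>.15)][:,:2]
    return P
E
python3 - <<'E'
from h import *
for n in("w1.npz",):
    im=dict(np.load(n));P=measure(im)
    Z=P[...,2];print("boss",np.nanmedian(Z[168:176,246:254]),"row thickness z at 172:",np.round(Z[172,225:280:4],3))
E
```

```text
wing (562.2371215820312, 115.29680633544922) (119.09767150878906, 34.52798080444336) yaw 0.281063631381838
red yaw mean -0.5721723093100497 tip -0.575129712386231 rmax 0.1477950597603842 273
frame ((562.1940307617188, 115.0081787109375), (130.17929077148438, 229.87608337402344), 56.30656051635742)
handle ((475.1290283203125, 173.2193603515625), (75.69554138183594, 12.188276290893555), 56.31044387817383)
boss 0.09879506673717864 row thickness z at 172: [0.062 0.097 0.098 0.096 0.099 0.099 0.099 0.099 0.099 0.096 0.097 0.097
 0.062 0.061]
```

The axis is at (0.5622, 0.1151), the wing yaw is 0.281 and the frame yaw is -0.588. The boss is a 34 mm round, so I'll grip the wing 45 mm out and move along an arc.

Careful with the scale: turns go in shares of pi/2 rad. That gives: 0.044 rad / 1.5708 = 0.028.

```bash
python3 -m creep '[{"finger_gap": 0.06, "trans": [0.047, 0, 0], "yaw": 0.028}, {"finger_gap": 0.06, "trans": [0.047, 0, 0.05], "yaw": 0.028}, {"finger_gap": 0.06, "trans": [0.047, 0, 0.09], "yaw": 0.028}, {"finger_gap": 0.06, "trans": [0.047, 0, 0.12], "yaw": 0.028}, {"finger_gap": 0.06, "trans": [0.047, 0, 0.145], "yaw": 0.028}, {"finger_gap": 0.06, "trans": [0.047, 0, 0.161], "yaw": 0.028}, {"finger_gap": 0.06, "trans": [0.047, 0, 0.161], "yaw": 0.028}, {"finger_gap": 0.06, "trans": [0.047, 0, 0.161], "yaw": 0.028}]' 30
python3 - <<'E'
from plant import *
import cv2,numpy as np
from h import *
i=get_image("wrist");np.savez("w2.npz",**i);cv2.imwrite("pics/w2.png",i["color"][:,:,::-1]);measure(i,np.array([.5622,.1151]))
E
```

```text
t: 2.95
position: [0.6062, 0.1286, 0.0714]
eef_rot: [3.141, -0.001, 0.282]
contact_force: [-0.3, 0.8, 0.4]
grip_width: 0.06
finger_force: 0.0
wing (594.2392578125, 125.12731170654297) (53.524532318115234, 32.250064849853516) yaw 0.2797011838910901
red yaw mean -0.5936036672699789 tip -0.5947908591358902 rmax 0.148743088170514 932
yellow 0.3647954387846188 0.1493045604549286 356
frame ((562.3876342773438, 114.64742279052734), (131.00650024414062, 228.8439178466797), 56.329261779785156)
```

View pics/w2.png

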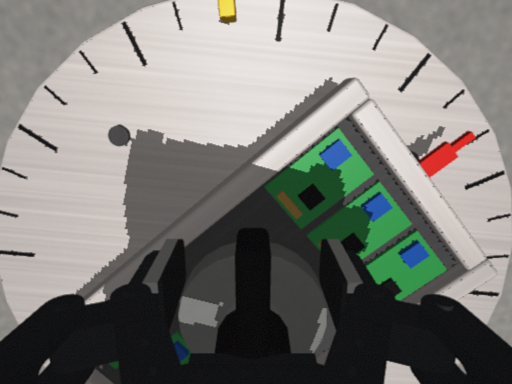

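The fingers straddle the wing at (252,270), with the yellow clip at (227,8) and the pointer tip at (472,135). I'll close the gripper and start the arc anticlockwise.

Scaled: -0.36 rad / 1.5708 = -0.2292.

```bash
python3 -m creep '[{"finger_gap": 0.006}, {"finger_gap": 0.006}, {"finger_gap": 0.006}, {"finger_gap": 0.006}, {"finger_gap": 0.006}, {"finger_gap": 0.006}]' 40
python3 -c "
from plant import *;o=get_obs();print(o['contact_force'],o['wrist_torque'])"
python3 -m creep '[{"finger_gap": 0.006, "trans": [-0.0003, -0.0055, 0], "yaw": -0.0764}, {"finger_gap": 0.006, "trans": [-0.0013, -0.0109, 0], "yaw": -0.1528}, {"finger_gap": 0.006, "trans": [-0.0029, -0.0162, 0], "yaw": -0.2292}, {"finger_gap": 0.006, "trans": [-0.0029, -0.0162, 0], "yaw": -0.2292}]'
python3 -c "
from plant import *;o=get_obs();print(o['contact_force'],o['wrist_torque'])"
```

```text
t: 3.6
position: [0.606, 0.1286, 0.0709]
eef_rot: [3.141, -0.001, 0.282]
contact_force: [-1.3, -0.8, 5.8]
grip_width: 0.0135
finger_force: 41.5
[-1.31232984 -0.75109091  5.83882989] [-0.15625364  0.22584247  0.22687988]
t: 4.0
position: [0.5983, 0.1436, 0.0709]
eef_rot: [3.141, -0.0, 0.647]
contact_force: [-3.1, -2.0, 7.6]
grip_width: 0.0131
finger_force: 41.9
[-3.0801411  -2.04126509  7.61334961] [-0.19940944  0.41675877  0.44185513]
```

Scaled: -0.12 rad / 1.5708 = -0.0764.

```bash
python3 -m creep '[{"finger_gap": 0.006, "trans": [-0.0013, -0.0109, 0], "yaw": -0.0764}]'  >/dev/null; python3 -c "
from plant import *;o=get_obs();print(o['position'],o['eef_rot'],o['contact_force'],o['wrist_torque'],o['qpos'],o['effort'])"
```

```text
[0.59337879 0.14932112 0.07116439] [ 3.13545187e+00 -2.92059647e-03  7.62720185e-01] [ 24.32878703 -25.21158931  -6.2990392 ] [-3.89243117 -3.72946071  1.24290711] [ 0.18810492  0.60025419  1.48360315 -0.00410784  1.05194981  0.99821671] [ 13.6283353  -64.99828577 -24.27981377   6.08169973   5.38409159
   4.96410772]
```

That row was an incorrect arc step: 5 mm too far tangentially, giving about 35 N. I'll go back onto the arc and carry on.

Scaled: -0.36 rad / 1.5708 = -0.2292.

```bash
cat > f.py <<'E'
from plant import *;import numpy as np
o=get_obs();C=np.array([.5622,.1151]);d=o['position'][:2]-C;F=o['contact_force'];M=o['wrist_torque'][2]
print("pos",o['position'].round(4),"r",np.hypot(*d).round(4),"ang",np.arctan2(d[1],d[0]).round(3),"yaw",round(o['eef_rot'][2],3),"F",F.round(1),"Mz",round(M,3),"T",round(d[0]*F[1]-d[1]*F[0]+M,3))
E
python3 -m creep '[{"finger_gap": 0.006, "trans": [0.0004, 0.0055, 0]}, {"finger_gap": 0.006, "trans": [0.0001, 0, 0], "yaw": -0.0764}, {"finger_gap": 0.006, "trans": [-0.0009, -0.0054, 0], "yaw": -0.1528}, {"finger_gap": 0.006, "trans": [-0.0025, -0.0107, 0], "yaw": -0.2292}]'; python3 f.py
python3 - <<'E'
from plant import *
import cv2,numpy as np
from h import *
i=get_image("wrist");cv2.imwrite("pics/w3.png",i["color"][:,:,::-1]);measure(i,np.array([.5622,.1151]))
E
```

```text
t: 4.5
position: [0.5818, 0.1573, 0.0709]
eef_rot: [3.141, -0.001, 1.126]
contact_force: [-0.7, -4.3, 7.5]
grip_width: 0.0134
finger_force: 42.0
pos [0.5818 0.1573 0.0709] r 0.0466 ang 1.135 yaw 1.126 F [-0.7 -4.3  7.5] Mz -0.404 T -0.46
wing (581.2513427734375, 146.20164489746094) (51.02138900756836, 39.46154022216797) yaw 1.1265873143403917
red yaw mean -0.5949767190178532 tip -0.5962898926733431 rmax 0.14999981112067573 351
yellow 0.39850638719828 0.14681506582873294 1377
frame ((564.9050903320312, 119.76741790771484), (120.61906433105469, 230.15835571289062), 56.33647537231445)
handle ((482.722412109375, 183.50067138671875), (52.04894256591797, 10.99066162109375), 55.90576171875)
```

View pics/w3.png

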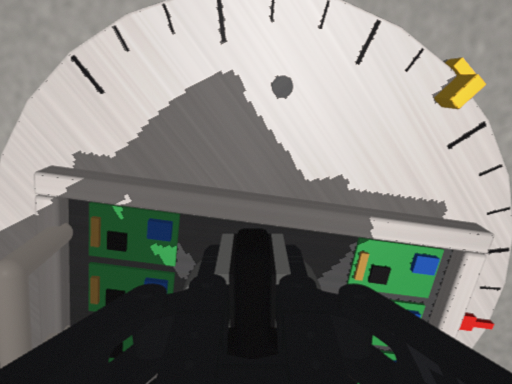

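The gripper holds the wing well at (252,290). It has turned 0.845 rad, so I'll finish loosening, then release and lift.

Scaled: -0.36 rad / 1.5708 = -0.2292.

```bash
python3 -m creep '[{"finger_gap": 0.006, "trans": [-0.0003, -0.0055, 0], "yaw": -0.0764}, {"finger_gap": 0.006, "trans": [-0.0013, -0.0109, 0], "yaw": -0.1528}, {"finger_gap": 0.006, "trans": [-0.0029, -0.0162, 0], "yaw": -0.2292}, {"finger_gap": 0.006, "trans": [-0.0037, -0.0181, 0], "yaw": -0.2546}, {"finger_gap": 0.006, "trans": [-0.0037, -0.0181, 0], "yaw": -0.2546}]'; python3 f.py
python3 -m creep '[{"finger_gap": 0.05}, {"finger_gap": 0.05}, {"finger_gap": 0.05}, {"finger_gap": 0.05, "trans": [0, 0, -0.04]}, {"finger_gap": 0.05, "trans": [0, 0, -0.08]}, {"finger_gap": 0.05, "trans": [0, 0, -0.12]}, {"finger_gap": 0.05, "trans": [0, 0, -0.16]}, {"finger_gap": 0.05, "trans": [0, 0, -0.16]}]'
python3 - <<'E'
from plant import *
import cv2,numpy as np
from h import *
i=get_image("wrist");np.savez("w4.npz",**i);cv2.imwrite("pics/w4.png",i["color"][:,:,::-1]);measure(i,np.array([.5622,.1151]))
E
python3 f.py
```

```text
t: 5.05
position: [0.5638, 0.1618, 0.0709]
eef_rot: [3.141, -0.0, 1.522]
contact_force: [-2.2, -2.0, 7.8]
grip_width: 0.0129
finger_force: 42.2
pos [0.5638 0.1618 0.0709] r 0.0467 ang 1.536 yaw 1.522 F [-2.2 -2.   7.8] Mz 0.122 T 0.22
t: 5.85
position: [0.5653, 0.1623, 0.236]
eef_rot: [3.133, -0.002, 1.522]
contact_force: [0.2, 0.3, -0.5]
grip_width: 0.0497
finger_force: 0.0
wing (562.119873046875, 116.41316986083984) (117.9404525756836, 35.003692626953125) yaw 1.5265507702806602
red yaw mean -0.5838972581573414 tip -0.5919643000691889 rmax 0.14825412124648654 98
yellow 0.3911211609165892 0.1481285823644862 305
frame ((562.11181640625, 115.756103515625), (130.3063201904297, 229.93605041503906), 56.41140365600586)
handle ((474.91845703125, 174.04702758789062), (75.46102905273438, 11.996930122375488), 56.346370697021484)
pos [0.5645 0.1621 0.2327] r 0.047 ang 1.522 yaw 1.522 F [ 0.8 -1.  -0.8] Mz 0.044 T 0.002
```

View pics/w4.png

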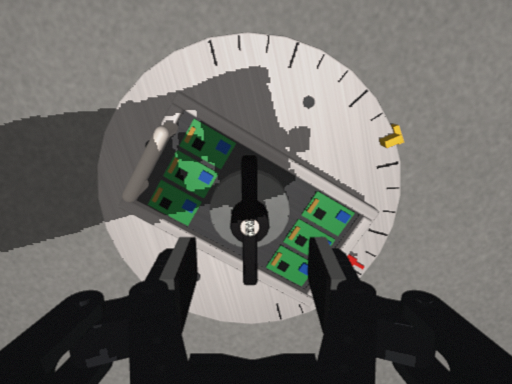

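The wing is now at 1.527 (turned 1.245 rad). The handle is near (160,165) in this view and the clip at (392,136). I'll work out the marker from its top face while moving to the handle.

Scaled: 0.538 rad / 1.5708 = 0.3425.

```bash
python3 - <<'E'
from h import *
C=np.array([.5622,.1151])
for n in("w2.npz","w4.npz","top0.npz"):
    im=dict(np.load(n));P=cloud(im);H,S,V=masks(im);D=P[...,:2]-C;d=np.hypot(D[...,0],D[...,1])
    m=(H>15)&(H<34)&(S>100)&(P[...,2]>.0265)&(P[...,2]<.036)&(d>.14)&(d<.185)
    Q=P[m];a=np.arctan2(D[...,1],D[...,0])[m]
    if len(a): print(n,len(a),"yaw",a.mean(),(a.min()+a.max())/2,"mid r",d[m].min(),d[m].max(),"z",Q[:,2].mean())
E
python3 -m creep '[{"finger_gap": 0.05, "trans": [0.0068, -0.03, 0], "yaw": 0.0828}, {"finger_gap": 0.05, "trans": [0.0068, -0.06, 0], "yaw": 0.1655}, {"finger_gap": 0.05, "trans": [0.0068, -0.09, 0], "yaw": 0.2546}, {"finger_gap": 0.05, "trans": [0.0068, -0.09, 0.04], "yaw": 0.3425}, {"finger_gap": 0.05, "trans": [0.0068, -0.09, 0.085], "yaw": 0.3425}, {"finger_gap": 0.05, "trans": [0.0068, -0.09, 0.12], "yaw": 0.3425}, {"finger_gap": 0.05, "trans": [0.0068, -0.09, 0.145], "yaw": 0.3425}, {"finger_gap": 0.05, "trans": [0.0068, -0.09, 0.163], "yaw": 0.3425}, {"finger_gap": 0.05, "trans": [0.0068, -0.09, 0.163], "yaw": 0.3425}]'; python3 f.py
python3 - <<'E'
from plant import *
import cv2,numpy as np
i=get_image("wrist");np.savez("w5.npz",**i);cv2.imwrite("pics/w5.png",i["color"][:,:,::-1])
E
```

```text
w2.npz 303 yaw 0.36505625434258143 0.36506807472195135 mid r 0.15150615206729667 0.15931065180189935 z 0.030672968716593533
w4.npz 158 yaw 0.370879161539564 0.36865432138910953 mid r 0.15191588097683917 0.1701771990610484 z 0.0304760076965032
top0.npz 10 yaw 0.3668276312043775 0.3696460006014208 mid r 0.1525178407463106 0.16921190888574839 z 0.03141237766059586
t: 6.8
position: [0.4722, 0.1725, 0.064]
eef_rot: [-3.138, 0.005, 0.984]
contact_force: [0.3, -0.7, 0.6]
grip_width: 0.0501
finger_force: 0.0
pos [0.4722 0.1725 0.064 ] r 0.1067 ang 2.573 yaw 0.984 F [ 0.3 -0.7  0.6] Mz -0.055 T -0.007
```

View pics/w5.png

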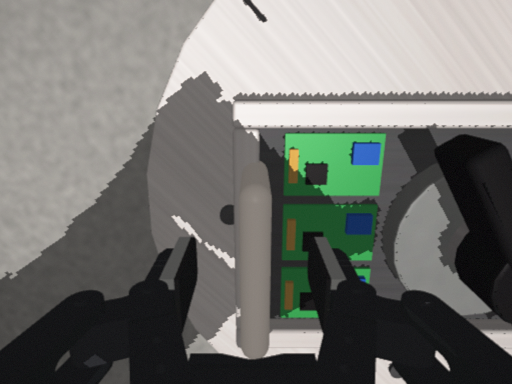

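The white bar at (255,260) sits between the fingers, and the marker yaw is about 0.367. I'll grasp the bar, then swing by +0.954.

Scaled: -0.36 rad / 1.5708 = -0.2292.

```bash
python3 -m creep '[{"finger_gap": 0.005}, {"finger_gap": 0.005}, {"finger_gap": 0.005}, {"finger_gap": 0.005}, {"finger_gap": 0.005}]' 35; python3 f.py
python3 -m creep '[{"finger_gap": 0.005, "trans": [-0.0126, 0.0008, 0], "yaw": -0.0764}, {"finger_gap": 0.005, "trans": [-0.0251, 0.003, 0], "yaw": -0.1528}, {"finger_gap": 0.005, "trans": [-0.0372, 0.0068, 0], "yaw": -0.2292}]'; python3 f.py
```

```text
t: 7.35
position: [0.4742, 0.1734, 0.0682]
eef_rot: [3.141, -0.001, 0.984]
contact_force: [-4.2, 0.9, 5.2]
grip_width: 0.0105
finger_force: 34.1
pos [0.4742 0.1734 0.0682] r 0.1056 ang 2.556 yaw 0.984 F [-4.2  0.9  5.2] Mz -0.04 T 0.12
t: 7.65
position: [0.4592, 0.1384, 0.0682]
eef_rot: [3.14, -0.001, 1.349]
contact_force: [2.7, 0.9, 0.3]
grip_width: 0.0108
finger_force: 34.8
pos [0.4592 0.1384 0.0682] r 0.1056 ang 2.919 yaw 1.349 F [2.7 0.9 0.3] Mz 0.001 T -0.152
```

It swings freely at 0.15 Nm. Now the remaining 0.594.

Scaled: -0.594 rad / 1.5708 = -0.3782.

```bash
python3 -m creep '[{"finger_gap": 0.005, "trans": [-0.0126, 0.0008, 0], "yaw": -0.0764}, {"finger_gap": 0.005, "trans": [-0.0251, 0.003, 0], "yaw": -0.1528}, {"finger_gap": 0.005, "trans": [-0.0372, 0.0068, 0], "yaw": -0.2292}, {"finger_gap": 0.005, "trans": [-0.0487, 0.0119, 0], "yaw": -0.3056}, {"finger_gap": 0.005, "trans": [-0.0551, 0.0155, 0], "yaw": -0.3501}, {"finger_gap": 0.005, "trans": [-0.059, 0.0181, 0], "yaw": -0.3782}, {"finger_gap": 0.005, "trans": [-0.059, 0.0181, 0], "yaw": -0.3782}, {"finger_gap": 0.005, "trans": [-0.059, 0.0181, 0], "yaw": -0.3782}]'; python3 f.py
python3 - <<'E'
from plant import *
import cv2,numpy as np
from h import *
i=get_image("wrist");np.savez("w6.npz",**i);measure(i,np.array([.5622,.1151]))
i=get_image("top");np.savez("top1.npz",**i);measure(i,np.array([.5622,.1151]))
E
```

```text
t: 8.45
position: [0.4642, 0.0769, 0.0681]
eef_rot: [3.14, 0.001, 1.936]
contact_force: [-0.5, -0.6, 7.0]
grip_width: 0.0105
finger_force: 35.6
pos [0.4642 0.0769 0.0681] r 0.1052 ang -2.77 yaw 1.936 F [-0.5 -0.6  7. ] Mz 0.074 T 0.115
wing (554.932373046875, 104.07154846191406) (18.169910430908203, 51.58880615234375) yaw 1.9094205247790699
frame ((525.39404296875, 101.62049865722656), (152.1159210205078, 129.5628662109375), 21.430341720581055)
handle ((465.0852355957031, 79.19744873046875), (35.93534851074219, 71.70152282714844), 40.527225494384766)
wing (560.617431640625, 116.02297973632812) (35.121456146240234, 116.87033081054688) yaw 1.5238249641435084
frame ((561.4757080078125, 116.34544372558594), (228.7154083251953, 129.9038848876953), 21.496746063232422)
```

Scaled: 0.414 rad / 1.5708 = 0.2636.

```bash
python3 -m creep '[{"finger_gap": 0.04}, {"finger_gap": 0.04}, {"finger_gap": 0.04}, {"finger_gap": 0.05, "trans": [0, 0, -0.04]}, {"finger_gap": 0.05, "trans": [0, 0, -0.085]}, {"finger_gap": 0.05, "trans": [0, 0, -0.13]}, {"finger_gap": 0.05, "trans": [0.015, 0.041, -0.167], "yaw": 0.0891}, {"finger_gap": 0.05, "trans": [0.03, 0.083, -0.167], "yaw": 0.1783}, {"finger_gap": 0.05, "trans": [0.0438, 0.1241, -0.167], "yaw": 0.2636}, {"finger_gap": 0.05, "trans": [0.0438, 0.1241, -0.167], "yaw": 0.2636}, {"finger_gap": 0.05, "trans": [0.0438, 0.1241, -0.167], "yaw": 0.2636}]'; python3 f.py
cat > m.py <<'E'
from plant import *
from h import *
import sys
C=np.array([.5622,.1151])
for cam in sys.argv[1:]:
    im=get_image(cam);np.savez("last_"+cam+".npz",**im);measure(im,C)
    P=cloud(im);H,S,V=masks(im);D=P[...,:2]-C;d=np.hypot(D[...,0],D[...,1]);a=np.arctan2(D[...,1],D[...,0]);Z=P[...,2]
    m=(H>15)&(H<34)&(S>100)&(Z>.0265)&(Z<.036)&(d>.14)&(d<.185);print("clip",a[m].mean(),m.sum())
    r=((H<8)|(H>172))&(S>130)&(V>60)&(d<.19)&(Z>.025)&(Z<.045);print("ptr",a[r].mean(),r.sum(),"tip",a[r&(d>.135)].mean(),(r&(d>.135)).sum())
    cv2.imwrite("pics/last_"+cam+".png",im["color"][:,:,::-1])
E
python3 m.py wrist
```

```text
t: 9.65
position: [0.5635, 0.1625, 0.2332]
eef_rot: [-3.14, 0.001, 1.525]
contact_force: [-0.6, -0.8, -0.4]
grip_width: 0.0498
finger_force: 0.0
pos [0.5635 0.1625 0.2332] r 0.0474 ang 1.544 yaw 1.525 F [-0.6 -0.8 -0.4] Mz -0.041 T -0.011
wing (562.3443603515625, 116.3378677368164) (119.1234359741211, 34.56195831298828) yaw 1.5252639730157664
red yaw mean 0.37324551892563423 tip 0.3733352106131633 rmax 0.14855323986329025 231
yellow 0.3916261147207736 0.14791164837254364 312
frame ((562.181396484375, 116.00154113769531), (229.77500915527344, 130.1885528564453), 21.291332244873047)
handle ((458.6542053222656, 93.91519927978516), (12.259492874145508, 41.6407356262207), 21.486616134643555)
clip 0.37087350579909956 162
ptr 0.3806657570552262 229 tip 0.3793655701358391 58
```

View pics/last_wrist.png

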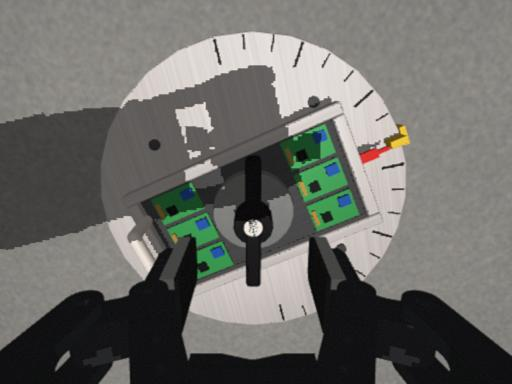

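The pointer at (370,156) points straight at the clip at (400,137). The frame is at about 0.370 and the clip at about 0.367. I'll go down onto the wing, grip it, and start tightening.

Scaled: 0.48 rad / 1.5708 = 0.3056.

```bash
python3 -m creep '[{"finger_gap": 0.05, "trans": [-0.001, 0, 0.045]}, {"finger_gap": 0.05, "trans": [-0.001, 0, 0.09]}, {"finger_gap": 0.05, "trans": [-0.001, 0, 0.125]}, {"finger_gap": 0.05, "trans": [-0.001, 0, 0.15]}, {"finger_gap": 0.05, "trans": [-0.001, 0, 0.162]}, {"finger_gap": 0.05, "trans": [-0.001, 0, 0.162]}, {"finger_gap": 0.006, "trans": [-0.001, 0, 0.162]}, {"finger_gap": 0.006, "trans": [-0.001, 0, 0.162]}, {"finger_gap": 0.006, "trans": [-0.001, 0, 0.162]}, {"finger_gap": 0.006, "trans": [-0.001, 0, 0.162]}, {"finger_gap": 0.006, "trans": [-0.001, 0, 0.162]}]' 40; python3 f.py
python3 -m creep '[{"finger_gap": 0.006, "trans": [-0.0003, 0.0055, 0], "yaw": 0.0764}, {"finger_gap": 0.006, "trans": [-0.0013, 0.0109, 0], "yaw": 0.1528}, {"finger_gap": 0.006, "trans": [-0.0029, 0.0162, 0], "yaw": 0.2292}, {"finger_gap": 0.006, "trans": [-0.0052, 0.0212, 0], "yaw": 0.3056}]'; python3 f.py; python3 m.py wrist
```

```text
t: 10.8
position: [0.5641, 0.1613, 0.0739]
eef_rot: [3.14, -0.001, 1.524]
contact_force: [-2.5, -0.8, 8.2]
grip_width: 0.0132
finger_force: 41.0
pos [0.5641 0.1613 0.0739] r 0.0463 ang 1.529 yaw 1.524 F [-2.5 -0.8  8.2] Mz -0.262 T -0.148
t: 11.2
position: [0.5849, 0.1551, 0.0739]
eef_rot: [3.141, -0.001, 1.039]
contact_force: [-6.4, -2.4, 8.8]
grip_width: 0.0134
finger_force: 41.1
pos [0.5849 0.1551 0.0739] r 0.046 ang 1.054 yaw 1.039 F [-6.4 -2.4  8.8] Mz 0.2 T 0.403
wing (575.8655395507812, 147.26332092285156) (53.829750061035156, 39.56740188598633) yaw 1.0391433168150743
red yaw mean 0.3727147526308429 tip 0.37258007372548757 rmax 0.14845232624538016 1022
yellow 0.3960790616395623 0.14759784812555424 1299
frame ((577.4531860351562, 121.45808410644531), (197.08596801757812, 130.3318634033203), 21.34600257873535)
clip 0.37124667185689486 669
ptr 0.3815050920419658 1015 tip 0.3801249764563147 257
```

View pics/last_wrist.png

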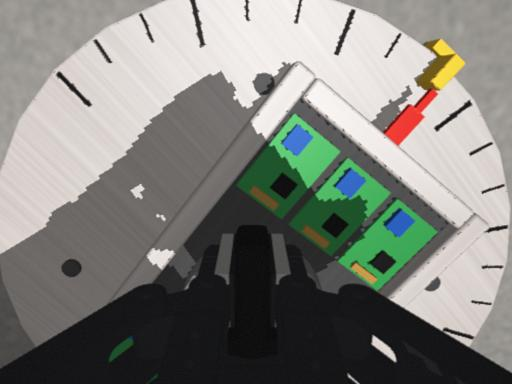

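The pointer tip at (432,93) lines up with the middle of the clip at about (440,68). I'll keep tightening and read the torque both moving and at rest.

Scaled: 0.36 rad / 1.5708 = 0.2292.

```bash
python3 -m creep '[{"finger_gap": 0.006, "trans": [-0.0003, 0.0055, 0], "yaw": 0.0764}, {"finger_gap": 0.006, "trans": [-0.0013, 0.0109, 0], "yaw": 0.1528}, {"finger_gap": 0.006, "trans": [-0.0029, 0.0162, 0], "yaw": 0.2292}, {"finger_gap": 0.006, "trans": [-0.0052, 0.0212, 0], "yaw": 0.3056}]'; python3 f.py; python3 -m creep '[{"finger_gap": 0.006}, {"finger_gap": 0.006}, {"finger_gap": 0.006}]'>/dev/null; python3 f.py
python3 -m creep '[{"finger_gap": 0.006, "trans": [-0.0003, 0.0055, 0], "yaw": 0.0764}, {"finger_gap": 0.006, "trans": [-0.0013, 0.0109, 0], "yaw": 0.1528}]'; python3 f.py; python3 -m creep '[{"finger_gap": 0.006}, {"finger_gap": 0.006}, {"finger_gap": 0.006}]'>/dev/null; python3 f.py
```

```text
t: 11.65
position: [0.6006, 0.14, 0.0739]
eef_rot: [3.141, -0.001, 0.56]
contact_force: [-6.0, -0.1, 8.4]
grip_width: 0.0134
finger_force: 41.1
pos [0.6006 0.14   0.0739] r 0.0458 ang 0.576 yaw 0.56 F [-6.  -0.1  8.4] Mz 0.248 T 0.395
pos [0.6007 0.1397 0.0739] r 0.0457 ang 0.569 yaw 0.563 F [-4.2 -2.8  7.4] Mz -0.442 T -0.448
t: 12.15
position: [0.6052, 0.1302, 0.0739]
eef_rot: [3.142, -0.001, 0.32]
contact_force: [-8.0, 0.4, 8.2]
grip_width: 0.0135
finger_force: 41.1
pos [0.6052 0.1302 0.0739] r 0.0456 ang 0.337 yaw 0.32 F [-8.   0.4  8.2] Mz 0.286 T 0.423
pos [0.6053 0.1298 0.0739] r 0.0456 ang 0.329 yaw 0.323 F [-4.3 -1.3  7.8] Mz -0.403 T -0.398
```

Scaled: 0.12 rad / 1.5708 = 0.0764.

```bash
python3 -m creep '[{"finger_gap": 0.006, "trans": [-0.0003, 0.0055, 0], "yaw": 0.0764}, {"finger_gap": 0.006, "trans": [-0.0013, 0.0109, 0], "yaw": 0.1528}]'>/dev/null; python3 f.py; python3 -m creep '[{"finger_gap": 0.006, "trans": [-0.0003, 0.0055, 0], "yaw": 0.0764}, {"finger_gap": 0.006, "trans": [-0.0013, 0.0109, 0], "yaw": 0.1528}]'>/dev/null; python3 f.py
```

```text
pos [0.6075 0.1195 0.0739] r 0.0455 ang 0.096 yaw 0.08 F [-5.6  1.5  8.2] Mz 0.324 T 0.418
pos [0.6071 0.1085 0.0739] r 0.0454 ang -0.146 yaw -0.16 F [-5.1  2.4  7.3] Mz 0.42 T 0.492
```

Scaled: 0.16 rad / 1.5708 = 0.1019.

```bash
python3 -m creep '[{"finger_gap": 0.006, "trans": [-0.0001, 0.0037, 0], "yaw": 0.0509}, {"finger_gap": 0.006, "trans": [-0.0006, 0.0073, 0], "yaw": 0.1019}]'>/dev/null; python3 f.py; python3 -m creep '[{"finger_gap": 0.006, "trans": [-0.0001, 0.0037, 0], "yaw": 0.0509}, {"finger_gap": 0.006, "trans": [-0.0003, 0.0055, 0], "yaw": 0.0764}]'>/dev/null; python3 f.py
```

```text
pos [0.6054 0.1015 0.0739] r 0.0453 ang -0.305 yaw -0.319 F [-3.6  3.6  6.8] Mz 0.457 T 0.564
pos [0.6034 0.0964 0.0739] r 0.0453 ang -0.426 yaw -0.438 F [-3.   2.4  8.4] Mz 0.416 T 0.462
```

Scaled: 0.06 rad / 1.5708 = 0.0382.

```bash
python3 -m creep '[{"finger_gap": 0.006, "trans": [-0.0001, 0.0028, 0], "yaw": 0.0382}]'>/dev/null; python3 f.py;  python3 -m creep '[{"finger_gap": 0.006}]'>/dev/null; python3 f.py; python3 -m creep '[{"finger_gap": 0.006}, {"finger_gap": 0.006}]'>/dev/null; python3 f.py
```

```text
pos [0.6022 0.094  0.0739] r 0.0452 ang -0.484 yaw -0.497 F [-3.9  4.2  6.9] Mz 0.457 T 0.543
pos [0.6021 0.0938 0.0739] r 0.0452 ang -0.491 yaw -0.498 F [-4.   1.3  7.8] Mz 0.108 T 0.072
pos [0.6021 0.0938 0.0739] r 0.0452 ang -0.491 yaw -0.496 F [-5.6  0.8  7.1] Mz -0.025 T -0.114
```

Scaled: 0.05 rad / 1.5708 = 0.0318.

```bash
python3 -m creep '[{"finger_gap": 0.006, "trans": [-0.0001, 0.0023, 0], "yaw": 0.0318}, {"finger_gap": 0.006, "trans": [-0.0002, 0.0046, 0], "yaw": 0.0637}]'>/dev/null; python3 f.py
```

```text
pos [0.5999 0.0901 0.0739] r 0.0452 ang -0.585 yaw -0.597 F [-2.5  4.8  6.6] Mz 0.482 T 0.6
```

The moving torque is 0.60, and a fit over all the readings gives about 0.61, so it's firm. I'll release, lift and check.

Scaled: -0.2 rad / 1.5708 = -0.1273.

```bash
python3 -m creep '[{"finger_gap": 0.05}, {"finger_gap": 0.05}, {"finger_gap": 0.05}, {"finger_gap": 0.05, "trans": [0, 0, -0.04]}, {"finger_gap": 0.05, "trans": [0, 0, -0.08]}, {"finger_gap": 0.05, "trans": [0, 0, -0.12]}, {"finger_gap": 0.05, "trans": [-0.04, 0, -0.16], "yaw": -0.0637}, {"finger_gap": 0.05, "trans": [-0.08, 0, -0.16], "yaw": -0.1273}, {"finger_gap": 0.05, "trans": [-0.08, 0, -0.16], "yaw": -0.1273}, {"finger_gap": 0.05, "trans": [-0.08, 0, -0.16], "yaw": -0.1273}]'; python3 m.py wrist
```

```text
t: 14.85
position: [0.5332, 0.1348, 0.2328]
eef_rot: [-3.141, -0.001, -0.395]
contact_force: [0.2, 0.3, 0.8]
grip_width: 0.0498
finger_force: 0.0
wing (562.31103515625, 115.0984878540039) (35.272674560546875, 117.89812469482422) yaw 2.550579777177975
red yaw mean 0.37760139684457494 tip 0.3768466144823619 rmax 0.14895683382267572 287
yellow 0.3660538537971269 0.14772632326035226 56
frame ((562.0089721679688, 115.20475769042969), (230.16567993164062, 130.34608459472656), 21.495162963867188)
handle ((464.91912841796875, 77.13775634765625), (12.33047866821289, 74.6101303100586), 20.60779571533203)
clip 0.3702543197184445 38
ptr 0.3750877970874483 277 tip 0.3754243002284518 72
```

View pics/last_wrist.png

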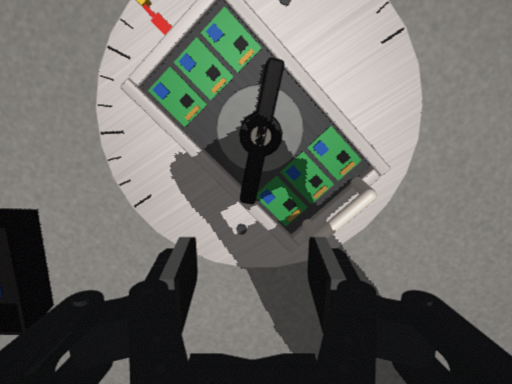

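The wing holds at -0.591. The frame reads about 0.373 and the clip about 0.368, so they agree within measurement error, and the robot is clear of everything. Handing in.

```bash
python3 -c "
from plant import *;print(job_done())"
```

```text
the job is handed in; nothing more can be done
None
```

I loosened the knob, swung the fixture until its pointer was within about 0.005 rad of the yellow marker, retightened the knob to about 0.6 Nm, and handed the job in at about 15 s; the hand-in returned no verdict.

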